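# Sort tired spring clamps from sound ones and clamp the sole blank

### The arm

A 7-joint arm with a two-finger parallel gripper is mounted at the origin on the work surface; the furniture and walls round the work are solid. World frame = base frame: x ahead of the robot, y to its left, z up, the work surface at z = 0. Lengths are in m, angles in rad, forces in N, time in s.
With the tool pointing down it reaches from about 0.35 to 0.9 m from the base axis. Payload 8.1 kg.
Tool frame: the origin (TCP) lies midway between the tips of the shut fingers; the grasp point (between the pads) lies 19 mm behind it; z points along the fingers, y is the direction in which the jaws open and shut (so a half turn about z gives the same grasp; the last joint's range is limited). The gripper opens to 92 mm and grips with 3 to 60 N. Pads are 19 mm wide; open, the fingers measure 130 mm over their backs; the gripper's body (75 mm by 190 mm) begins 47 mm behind the grasp point.
Start: joints at [-1.27, 0.434, 0.025, 1.573, -0.012, 1.134, -0.075], TCP at [0.246, 0.575, 0.227] pointing down, gripper open.
Joint ranges: [-2.62, 2.62], [-0.44, 2.09], [-1.27, 1.32], [0.08, 2.57], [-1.32, 4.46], [0.12, 2], [-2.74, 2.74]. Speed limits (rad/s): [2.22, 2.22, 3.01, 3.01, 3.14, 3.14, 3.14].

### API

Orientations are given as [roll, pitch, yaw] about the fixed x, y, z axes, in that order (R = Rz(yaw) Ry(pitch) Rx(roll)).
In Python, from plant import env, vision, workorder gives the robot as it stands.
- The arm moves only by the tool carry_out, never from a script. Its arguments are lists of equal length, an entry for each row: "xyz": the shift along the tool's x, y, z in mm, a list of three; "twist": the turn about the tool's z in degrees; "grip": the closure, from 0 (fully open) to 1 (shut). A call has 1 to 12 rows; each row shifts and turns the commanded pose from where the row before left it, along the tool's axes as they then stand; what a row does not reach is not made up. A row lasts 1/8 s, in which the tool goes at most 62.5 mm and 10.7 degrees, less where a joint would pass 70% of its speed; a pose out of reach is approached as far as the arm can. A call with a gripper value outside its range is refused whole. The fingers move at their own pace and stop on an object; "force" is the grip in N (left out, the last holds). Time passes only in rows, so rows that do not move let the fingers close. It gives the time, the measured TCP pose, the force and the opening at its end, in the units of the state.
- env.observe(): the state, without advancing time (a new reading comes with each control period).
- vision.camera(name): name is "side" or "top" or "wrist"; returns (picture, depth): 420x560x3 uint8, red, green, blue; 420x560 float32, m along the optical axis (not along the pixel's ray), 0 where there is no reading.
- vision.get_calibration(name): a dict with "K" (3x3 intrinsics, pixels), "R" (3x3) and "t" (3): a world point X has camera coordinates R X + t. Camera axes: x right, y down, z forward; pixel columns grow to the right and rows downward; lengths in m; the calibration is good to about 2 mm. A picture is of the moment at which its call begins: read the wrist's pose just before it. get_calibration takes no time and is no camera call; for the wrist camera it gives the pose at the moment of the call.
- workorder.sign_off(): hands the job in, once; it reports no verdict.
The state is a dict: "time": time; "qpos": joint angles; "qvel": joint speeds; "effort": joint torques, N m; "eef_pos": TCP position; "eef_rot": TCP orientation; "ft_force": force on the tool from outside, world axes, zero at the start; "torque": the same for the moment, N m; "opening": finger opening in m.
Only numpy, scipy, OpenCV 4.12 (cv2) and the standard library are available. Lean on these libraries where they do the work, as an engineer would, in place of code of your own. Each camera call takes 0.05 s, during which the arm holds its last target.

### The job

The glued sole blank in the stand needs two sound spring clamps, but one of the three on the rail has a tired spring: find it by squeezing the handles and feeling how hard they push back, without ever forcing a clamp hard against its stop. Put the tired one in the grey tray for a new spring and clip the two sound ones upright over the blank's top edge so that their jaws grip it squarely, one about a quarter of the length in from each end. Leave the glue tin, the tape roll and the tack jar where they are.

Things in the scene. Friction and masses are not known exactly. Their poses are not given: they have to be found in the camera images.
- clamp_a: one of three like spring clamps, plated steel, black sleeved handles, 85 g, 105 mm tall, clipped on the rail, handles up. Origin: pivot pin (coil 11 mm thick); z up to the handles, x along pin and bar, y the way handles are squeezed and jaws open. Handles 18 mm wide (x), leaning out from 33 mm over all at 16 mm above the pin to 60 mm at their ends 60 mm above it. Frame: that of the +y half, leans by half the squeeze
- clamp_b: second clamp, the same as clamp_a. The handle ends can be squeezed from 60 mm over all to a stop at about 28 mm; each 10 mm opens the jaws by about 6 mm (at 42 mm they stand some 17 mm apart). Jaw pads black rubber, 18 (x) x 14 mm, 27 to 41 mm below the pin, now 7 mm apart, biting the bar; the pin starts 14 mm above the bar's top edge
- clamp_c: third clamp, the same as clamp_a. Springs: with the handle ends squeezed to 40 to 50 mm over all, a sound clamp pushes on each finger with about 11 to 15 N, a tired one with about 3 to 5 N; more than 40 N a side overstrains a clamp against its stop. The three look alike and stand in any order; two are sound, one is tired
- rail: fixed clamp rail: timber foot 75 x 270 x 18 mm with two steel posts (at y = +-118 mm) that carry an upright flat steel bar along its y, 7 mm thick (x), 262 mm long, from 52 to 90 mm above the table. Origin: centre of the underside; the clamps sit on the bar about 80 mm apart
- stand: fixed timber stand 80 x 250 mm with a freshly glued two-ply sole blank (cork and dark board) upright in its slot: the blank is 7 mm thick (x), 240 mm long (along y), its straight top edge 105 mm above the table and clear of the slot cheeks from 40 mm up. Origin: centre of the stand's underside, below the middle of the blank; z up
- stand_left (a point): point on the blank's top edge, 60 mm from its middle towards the stand's +y (a quarter of the length in from that end)
- stand_right (a point): the same towards the stand's -y
- tray: fixed shallow grey tray for clamps that need a new spring, outside 160 (x) x 190 (y) x 38 mm, walls and floor 4 to 5 mm thick, open on top. Origin: centre of its underside
- glue: bystander: glue tin, 76 mm across, 97 mm tall; origin: centre of its underside
- tape: bystander: roll of masking tape lying flat, 105 mm across, 24 mm tall; origin: centre of its underside
- tacks: bystander: jar of tacks, 54 mm across, 74 mm tall; origin: centre of its underside

How it is judged:
At the end, for the whole second after the job is handed in: The two sound clamps bite the blank with over 20 N (both jaw pads together; a tired spring cannot), each within 30 mm of its quarter point, upright and square to the blank within 0.3 rad, the pin 3 to 28 mm above the top edge; the tired clamp is in the tray; all are at rest (((z of clamp_a in the frame of stand between 0.108 and 0.133 m and horizontal distance between clamp_a and stand_left below 0.03 m and angle between clamp_a's own z axis and vertical below 0.3 rad and angle between the y axis of clamp_a and the x axis of stand, either way round below 0.3 rad and contact force between clamp_a and stand above 20 N) or (z of clamp_b in the frame of stand between 0.108 and 0.133 m and horizontal distance between clamp_b and stand_left below 0.03 m and angle between clamp_b's own z axis and vertical below 0.3 rad and angle between the y axis of clamp_b and the x axis of stand, either way round below 0.3 rad and contact force between clamp_b and stand above 20 N) or (z of clamp_c in the frame of stand between 0.108 and 0.133 m and horizontal distance between clamp_c and stand_left below 0.03 m and angle between clamp_c's own z axis and vertical below 0.3 rad and angle between the y axis of clamp_c and the x axis of stand, either way round below 0.3 rad and contact force between clamp_c and stand above 20 N)) and ((z of clamp_a in the frame of stand between 0.108 and 0.133 m and horizontal distance between clamp_a and stand_right below 0.03 m and angle between clamp_a's own z axis and vertical below 0.3 rad and angle between the y axis of clamp_a and the x axis of stand, either way round below 0.3 rad and contact force between clamp_a and stand above 20 N) or (z of clamp_b in the frame of stand between 0.108 and 0.133 m and horizontal distance between clamp_b and stand_right below 0.03 m and angle between clamp_b's own z axis and vertical below 0.3 rad and angle between the y axis of clamp_b and the x axis of stand, either way round below 0.3 rad and contact force between clamp_b and stand above 20 N) or (z of clamp_c in the frame of stand between 0.108 and 0.133 m and horizontal distance between clamp_c and stand_right below 0.03 m and angle between clamp_c's own z axis and vertical below 0.3 rad and angle between the y axis of clamp_c and the x axis of stand, either way round below 0.3 rad and contact force between clamp_c and stand above 20 N)) and ((x of clamp_a in the frame of tray between -0.08 and 0.08 m and y of clamp_a in the frame of tray between -0.095 and 0.095 m and z of clamp_a in the frame of tray below 0.06 m and contact force between clamp_a and tray above 0.2 N) or (x of clamp_b in the frame of tray between -0.08 and 0.08 m and y of clamp_b in the frame of tray between -0.095 and 0.095 m and z of clamp_b in the frame of tray below 0.06 m and contact force between clamp_b and tray above 0.2 N) or (x of clamp_c in the frame of tray between -0.08 and 0.08 m and y of clamp_c in the frame of tray between -0.095 and 0.095 m and z of clamp_c in the frame of tray below 0.06 m and contact force between clamp_c and tray above 0.2 N)) and linear speed of each of clamp_a, clamp_b, clamp_c below 0.02 m/s); the robot touches nothing.
It fails at once if a clamp is squeezed with more than 40 N a side (80 N, both fingers together) (contact force between the fingers and clamp_a above 80 N or contact force between the fingers and clamp_b above 80 N or contact force between the fingers and clamp_c above 80 N).
It fails at once if the glue tin, the tape roll or the tack jar is moved by more than 20 mm (distance of any of glue, tape, tacks from where it was at the start of the episode above 0.02 m).
It also fails if it takes over 72 s, if anything falls off the work surface, if the arm or the gripper's body presses on something with over 40 N, if the wrist force passes 120 N, or if a joint passes its speed limit or range.

## Working session

There is one attempt and no reset: what is moved stays moved. The work goes in short steps, Python scripts to look and compute and a tool call to move; the robot and the scene stay as the last step left them, time stands still between calls to the robot, and variables do not carry over. Pictures are saved under pics/ and viewed, and the job is handed in when it is done.

Besides the shell and the picture viewer there is one more tool, called after "Emit:" in YAML: its name, and indented under it one key for each argument. carry_out: Moves the arm, as the interface text tells. Its arguments: {"type":"object","properties":{"xyz":{"type":"array","items":{"type":"array","items":{"type":"number"}}},"twist":{"type":"array","items":{"type":"number"}},"grip":{"type":"array","items":{"type":"number"}},"force":{"type":"number"}},"required":["xyz","twist","grip"]}

```bash
ls; mkdir -p pics; python3 - <<'E'
from plant import env, vision, workorder
import cv2, numpy as np
s=env.observe(); print({k:(np.round(v,3).tolist()) for k,v in s.items()})
for n in ["side","top","wrist"]:
    c=vision.get_calibration(n); p,d=vision.camera(n)
    cv2.imwrite(f"pics/{n}0.png",p[:,:,::-1]); np.savez(f"/tmp/{n}0.npz",p=p,d=d,**c)
    print(n,np.round(c["K"],1).tolist(),np.round(c["R"],3).tolist(),np.round(c["t"],3).tolist())
E
```

```text
pics
{'time': 0.0, 'qpos': [-1.27, 0.435, 0.025, 1.574, -0.012, 1.134, -0.075], 'qvel': [0.001, 0.0, 0.002, 0.0, -0.0, 0.0, 0.001], 'effort': [-0.0, -66.786, 0.985, -31.446, -0.061, 0.042, 0.0], 'eef_pos': [0.245, 0.574, 0.226], 'eef_rot': [-3.14, 0.0, 2.738], 'ft_force': [-0.417, -0.729, -0.762], 'torque': [-0.009, 0.035, 0.089], 'opening': 0.092}
side [[545.1, 0.0, 276.1], [0.0, 545.1, 212.8], [0.0, 0.0, 1.0]] [[-0.998, 0.06, -0.013], [0.044, 0.536, -0.843], [-0.044, -0.842, -0.538]] [0.598, 0.059, 1.381]
top [[385.3, 0.0, 288.2], [0.0, 385.3, 218.6], [0.0, 0.0, 1.0]] [[0.015, -1.0, -0.014], [-0.997, -0.014, -0.08], [0.08, 0.015, -0.997]] [-0.004, 0.589, 1.054]
wrist [[348.9, 0.0, 278.8], [0.0, 348.9, 215.4], [0.0, 0.0, 1.0]] [[0.394, 0.919, -0.002], [0.879, -0.376, 0.295], [0.271, -0.118, -0.955]] [-0.625, -0.038, 0.393]
```

View pics/side0.png

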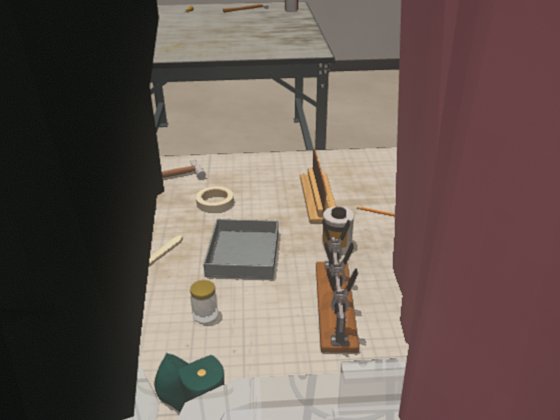

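View pics/top0.png

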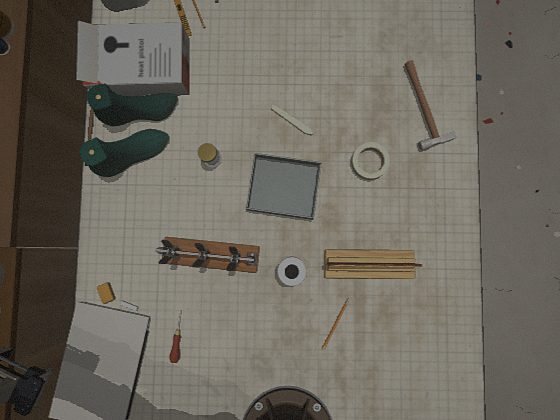

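View pics/wrist0.png

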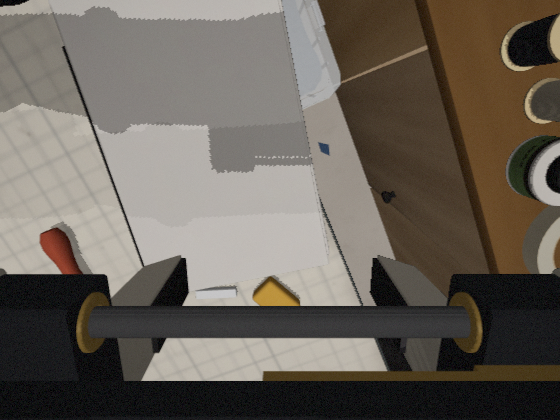

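The top view shows the rail with three clamps at about (208,254), the glue tin at (291,271), the stand at (370,264), the tray at (284,187), the tack jar at (207,153) and the tape at (370,160). The side view confirms this layout. Next I'll measure.

```bash
cat > h.py <<'E'
import numpy as np, cv2
def load(n): return np.load(f"/tmp/{n}.npz")
def cloud(z):
    K,R,t,d=z["K"],z["R"],z["t"],z["d"].astype(float)
    v,u=np.mgrid[0:d.shape[0],0:d.shape[1]]
    c=np.stack([(u-K[0,2])/K[0,0]*d,(v-K[1,2])/K[1,1]*d,d],-1)
    X=(c-t)@R; X[d==0]=np.nan
    return X
def ray(z,u,v,h):
    K,R,t=z["K"],z["R"],z["t"]; o=-R.T@t; r=R.T@np.array([(u-K[0,2])/K[0,0],(v-K[1,2])/K[1,1],1])
    return o+r*(h-o[2])/r[2]
E
python3 - <<'E'
from h import *
z=load("top0"); X=cloud(z); p=z["p"]
a=cv2.resize(p[225:290,145:270],None,fx=6,fy=6,interpolation=cv2.INTER_CUBIC); cv2.imwrite("pics/rail.png",a[:,:,::-1])
a=cv2.resize(p[235:295,310:430],None,fx=6,fy=6,interpolation=cv2.INTER_CUBIC); cv2.imwrite("pics/stand.png",a[:,:,::-1])
def reg(name,r0,r1,c0,c1,lo,hi):
    Y=X[r0:r1,c0:c1]; m=(Y[...,2]>lo)&(Y[...,2]<hi); P=Y[m][:, :]; 
    if len(P)<3: print(name,len(P));return
    rr=cv2.minAreaRect((P[:,:2]*1000).astype(np.float32)); print(name,len(P),"med",np.round(np.median(P,0),4),"rect",np.round(rr[0],1),np.round(rr[1],1),round(rr[2],1),"zr",np.round(np.percentile(P[:,2],[5,95]),3))
reg("table",300,330,200,260,-1,1)
reg("railfoot",225,290,145,270,.012,.026)
reg("railbar",225,290,145,270,.08,.096)
reg("clamps>.115",225,290,145,270,.115,.2)
reg("stand",235,295,315,425,.01,.05)
reg("blank",235,295,315,425,.09,.12)
reg("tray",150,222,240,325,.03,.045)
reg("glue",245,295,265,315,.085,.11)
reg("tape",135,185,345,395,.015,.03)
reg("tacks",135,172,190,225,.06,.085)
E
```

```text
table 1795 med [ 0.3184  0.1664 -0.0008] rect [318.2 167. ] [ 81.6 168.3] 0.9 zr [-0.004  0.002]
railfoot 1654 med [0.4899 0.209  0.0174] rect [486.3 222.2] [269.2  75. ] 85.2 zr [0.014 0.021]
railbar 269 med [0.4858 0.2162 0.0889] rect [486.3 222.6] [261.   33.9] 84.3 zr [0.082 0.092]
clamps>.115 388 med [0.4793 0.2219 0.1469] rect [486.3 223. ] [183.9  58.2] 85.1 zr [0.119 0.163]
stand 2267 med [ 0.4725 -0.2216  0.0171] rect [ 466.9 -223.2] [248.6  79.7] 90.0 zr [0.012 0.041]
blank 271 med [ 0.4674 -0.2216  0.1042] rect [ 467.  -221.9] [  7.2 233. ] 0.2 zr [0.097 0.108]
tray 410 med [0.6881 0.0196 0.0368] rect [681.4  18.9] [190.  160.6] 82.6 zr [0.032 0.04 ]
glue 281 med [ 0.4476 -0.0078  0.0939] rect [447.1  -6.8] [71.4 71.9] 16.8 zr [0.085 0.098]
tape 607 med [ 0.7594 -0.2262  0.0232] rect [ 759.3 -225.3] [102.  105.5] 45.5 zr [0.019 0.026]
tacks 291 med [0.7627 0.2274 0.0738] rect [763.7 228. ] [49.4 50.1] 46.2 zr [0.07  0.077]
```

View pics/rail.png

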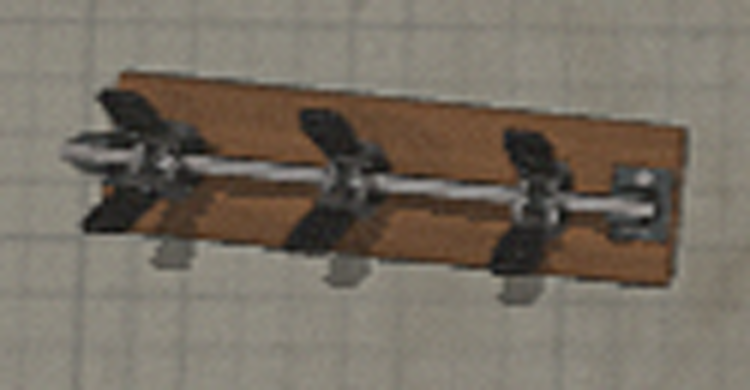

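View pics/stand.png

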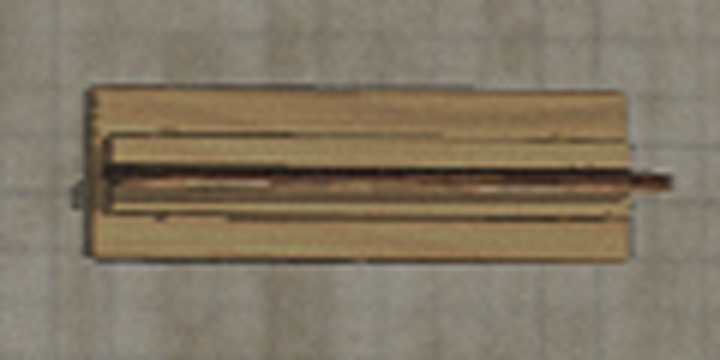

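```bash
python3 - <<'E'
from h import *
z=load("top0"); X=cloud(z)
Y=X[225:290,145:270].reshape(-1,3)
th=np.radians(85.1); d=np.array([np.cos(th),np.sin(th)]); n=np.array([-d[1],d[0]]); c=np.array([.4863,.2224])
P=Y[(Y[:,2]>.13)]; s=(P[:,:2]-c)@d*1000; w=(P[:,:2]-c)@n*1000
print(np.histogram(s,bins=np.arange(-120,125,5)))
for lo,hi in [(-125,-40),(-40,40),(40,125)]:
    m=(s>lo)&(s<hi); print(m.sum(),"s",np.percentile(s[m],[3,50,97]).round(1),"w",np.percentile(w[m],[3,97]).round(1),"z",np.percentile(P[m,2],[98]), "yaw chk", [np.median(s[m&(w>8)]).round(1),np.median(s[m&(w<-8)]).round(1)])
    print(c+d*np.median(s[m])/1000)
# blank
B=X[235:295,315:425].reshape(-1,3); B=B[(B[:,2]>.095)&(B[:,2]<.12)]
print(np.polyfit(B[:,1],B[:,0],1), B[:,1].min(),B[:,1].max())
S=X[235:295,315:425].reshape(-1,3); S=S[(S[:,2]>.012)&(S[:,2]<.024)]; print(S[:,1].min(),S[:,1].max(),S[:,0].min(),S[:,0].max())
z=load("side0"); X=cloud(z); p=z["p"]; 
cv2.imwrite("pics/side_rail.png",cv2.resize(p[190:360,290:400],None,fx=3.5,fy=3.5,interpolation=cv2.INTER_CUBIC)[:,:,::-1])
Y=X[190:360,290:400].reshape(-1,3); P=Y[(Y[:,2]>.13)&(Y[:,2]<.2)&(Y[:,1]>.1)]; s=(P[:,:2]-c)@d*1000; w=(P[:,:2]-c)@n*1000
for lo,hi in [(-125,-40),(-40,40),(40,125)]:
    m=(s>lo)&(s<hi)
    if m.sum()>5: print("side",m.sum(),np.percentile(s[m],[3,50,97]).round(1),np.percentile(w[m],[3,97]).round(1),np.percentile(P[m,2],98))
E
```

```text
(array([ 0,  0,  0,  0,  0, 13, 28, 27, 28,  5,  0,  0,  0,  0,  0,  0,  0,
        0,  0,  0,  0,  0, 31, 26, 25, 24,  0,  0,  0,  0,  0,  0,  0,  0,
        0,  0,  0,  0,  6, 34, 25, 28, 10,  0,  0,  0,  0,  0]), array([-120, -115, -110, -105, -100,  -95,  -90,  -85,  -80,  -75,  -70,
        -65,  -60,  -55,  -50,  -45,  -40,  -35,  -30,  -25,  -20,  -15,
        -10,   -5,    0,    5,   10,   15,   20,   25,   30,   35,   40,
         45,   50,   55,   60,   65,   70,   75,   80,   85,   90,   95,
        100,  105,  110,  115,  120]))
101 s [-91.2 -83.5 -74.5] w [-27.5  28. ] z [0.16464854] yaw chk [np.float64(-83.5), np.float64(-83.7)]
[0.47916569 0.13918184]
106 s [-8.4 -0.7  9. ] w [-28.3  27.3] z [0.16340189] yaw chk [np.float64(-0.8), np.float64(-0.4)]
[0.48624202 0.22172371]
103 s [74.3 82.3 91.4] w [-27.7  28. ] z [0.16485949] yaw chk [np.float64(83.4), np.float64(81.1)]
[0.49332615 0.30435647]
[-0.00530562  0.46609288] -0.3384050047960361 -0.10542176409071763
-0.34754051985333145 -0.09895078598717753 0.4273547856322057 0.506781088462891
side 135 [-89.2 -75.7 -70.7] [-26.5  28.2] 0.16576085211888966
side 158 [-5.7  7.8 12.6] [-26.5  28.7] 0.16557764821335474
side 181 [77.9 90.6 95.1] [-26.8  28. ] 0.1653612692412644
```

View pics/side_rail.png

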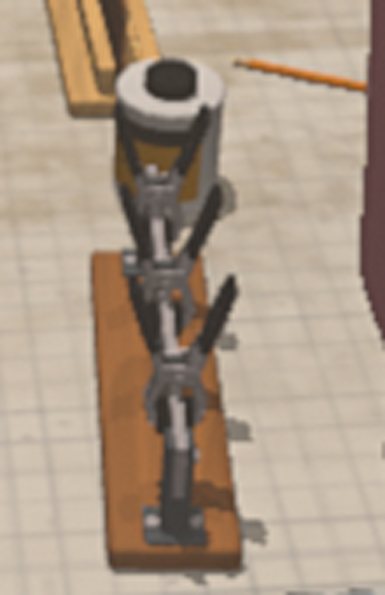

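Emit:
carry_out:
  xyz:
    - [0,0,-12]
    - [0,0,-12]
    - [0,0,-12]
    - [0,0,-12]
    - [0,0,0]
    - [0,0,0]
    - [0,0,0]
    - [0,0,0]
  twist: [10,10,10,10,10,10,10,1.8]
  grip: [0,0,0,0,0,0,0,0]
  force: 8

```text
time: 1.15
eef_pos: [0.2454, 0.5746, 0.2744]
eef_rot: [3.142, 0.001, 1.484]
ft_force: [-1.2, 0.3, 0.5]
opening: 0.0916
```

Emit:
carry_out:
  xyz:
    - [-41,27,0]
    - [-41,27,0]
    - [-41,27,0]
    - [-41,27,0]
    - [-41,27,0]
    - [-41,27,0]
    - [-41,27,0]
    - [-41,27,0]
    - [-41,27,0]
    - [-44,28,0]
    - [0,0,0]
    - [0,0,0]
  twist: [0,0,0,0,0,0,0,0,0,0,0,0]
  grip: [0,0,0,0,0,0,0,0,0,0,0,0]

```text
time: 2.65
eef_pos: [0.4798, 0.1403, 0.2746]
eef_rot: [-3.141, -0.0, 1.486]
ft_force: [-0.1, 0.8, -0.3]
opening: 0.0918
```

Above clamp R within about 1 mm. Now I'll go down so the TCP is at about 0.140.

Emit:
carry_out:
  xyz:
    - [-1,-0.6,35]
    - [0,0,35]
    - [0,0,30]
    - [0,0,20]
    - [0,0,14]
    - [0,0,0]
  twist: [0,0,0,0,0,0]
  grip: [0,0,0,0,0,0]

```text
time: 3.4
eef_pos: [0.4786, 0.1396, 0.1401]
eef_rot: [-3.14, 0.001, 1.486]
ft_force: [0.1, 0.0, -0.2]
opening: 0.092
```

```bash
python3 - <<'E'
from plant import env, vision
import cv2
for n in ["side","wrist"]:
    p,d=vision.camera(n)
    if n=="side": p=cv2.resize(p[180:360,270:400],None,fx=3.3,fy=3.3,interpolation=cv2.INTER_CUBIC)
    cv2.imwrite(f"pics/{n}1.png",p[:,:,::-1])
E
```

```text
(no output)
```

View pics/wrist1.png

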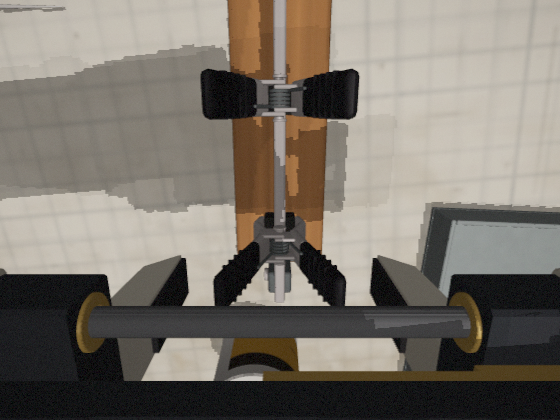

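View pics/side1.png

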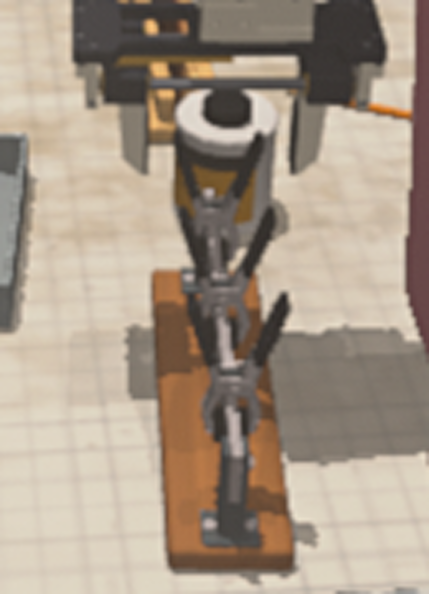

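The wrist view shows the clamp's handles at columns 218–342, centred between the fingers (187 and 373). Now a gentle 8 N test squeeze: a sound spring should hold it off, while a tired one yields to 46 mm.

Emit:
carry_out:
  xyz:
    - [0,0,0]
    - [0,0,0]
    - [0,0,0]
    - [0,0,0]
    - [0,0,0]
    - [0,0,0]
    - [0,0,0]
    - [0,0,0]
  twist: [0,0,0,0,0,0,0,0]
  grip: [0.2,0.3,0.35,0.4,0.45,0.5,0.5,0.5]
  force: 8

```text
time: 4.5
eef_pos: [0.4795, 0.139, 0.1409]
eef_rot: [3.141, -0.0, 1.485]
ft_force: [-0.6, -0.4, 3.7]
opening: 0.0591
```

It stalls at 59 mm under 8 N. I'll confirm that, then raise the force in steps.

Emit:
carry_out:
  xyz:
    - [0,0,0]
    - [0,0,0]
    - [0,0,0]
  twist: [0,0,0]
  grip: [0.5,0.5,0.5]
  force: 9

```text
time: 4.88
eef_pos: [0.4795, 0.139, 0.1408]
eef_rot: [3.141, -0.0, 1.485]
ft_force: [0.2, 0.1, 3.7]
opening: 0.0583
```

Emit:
carry_out:
  xyz:
    - [0,0,0]
    - [0,0,0]
    - [0,0,0]
    - [0,0,0]
  twist: [0,0,0,0]
  grip: [0.5,0.53,0.55,0.55]
  force: 20

```text
time: 5.38
eef_pos: [0.4792, 0.139, 0.1406]
eef_rot: [-3.141, 0.0, 1.485]
ft_force: [-0.5, -0.3, -1.2]
opening: 0.0413
```

Clamp R is sound: it held off 9 N and needed more to reach 41 mm. I'll lift it and carry it to stand_right.

Emit:
carry_out:
  xyz:
    - [0,0,-15]
    - [0,0,-30]
    - [0,0,-40]
    - [0,0,-30]
    - [0,0,-15]
    - [0,0,0]
  twist: [0,0,0,-1.5,-1.7,-1.7]
  grip: [0.55,0.55,0.55,0.55,0.55,0.55]

```text
time: 6.12
eef_pos: [0.4797, 0.1391, 0.2715]
eef_rot: [3.14, -0.001, 1.572]
ft_force: [-0.7, -0.2, -0.2]
opening: 0.0418
```

```bash
python3 - <<'E'
from plant import env, vision
import cv2
p,d=vision.camera("side"); cv2.imwrite("pics/side2.png",cv2.resize(p[130:360,250:400],None,fx=2.6,fy=2.6,interpolation=cv2.INTER_CUBIC)[:,:,::-1])
s=env.observe();print(s["eef_pos"],s["eef_rot"],s["opening"],s["ft_force"])
E
```

```text
[0.47911731 0.13900761 0.27047034] [-3.14148138e+00 -1.77031854e-04  1.57346912e+00] 0.04108571421611503 [-0.0269442   1.30986011 -0.97324694]
```

View pics/side2.png

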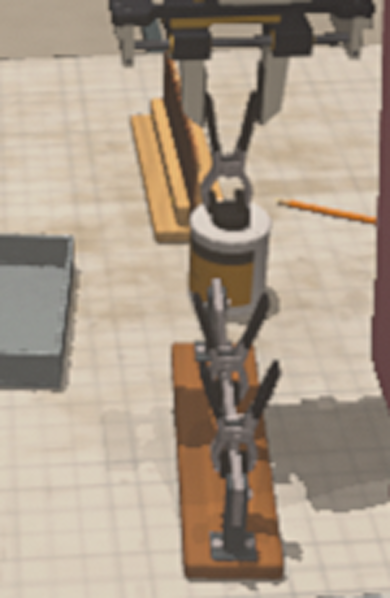

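The clamp hangs upright and symmetrical in the fingers (pivot at about (230,165)). Carrying it over.

Emit:
carry_out:
  xyz:
    - [-25,0,0]
    - [-45,-2,0]
    - [-45,-2,0]
    - [-45,-2,0]
    - [-45,-1,0]
    - [-45,-1,0]
    - [-45,-1,0]
    - [-45,-1,0]
    - [-45,-1,0]
    - [-25,-1,0]
    - [-12,0,0]
    - [0,0,0]
  twist: [0,0,0,0,0,0,0,0,0,0,0,0]
  grip: [0.55,0.55,0.55,0.55,0.55,0.55,0.55,0.55,0.55,0.55,0.55,0.55]

```text
time: 7.68
eef_pos: [0.4667, -0.283, 0.2699]
eef_rot: [-3.14, -0.0, 1.569]
ft_force: [0.9, 0.1, -1.3]
opening: 0.0417
```

```bash
python3 - <<'E'
from plant import env, vision
from h import *
s=env.observe();print(s["eef_pos"],s["eef_rot"],s["opening"],s["ft_force"])
c=vision.get_calibration("wrist"); p,d=vision.camera("wrist"); cv2.imwrite("pics/wrist3.png",p[:,:,::-1])
X=cloud(dict(d=d,**c)); 
B=X.reshape(-1,3); col=p.reshape(-1,3); m=(B[:,2]>.095)&(B[:,2]<.112)&(abs(B[:,0]-.467)<.02)&(B[:,1]<-.1)&(B[:,1]>-.35)
if m.sum(): print(m.sum(),np.percentile(B[m],[3,50,97],axis=0), np.polyfit(B[m,1],B[m,0],1))
E
```

```text
[ 0.46667151 -0.28296176  0.26987324] [-3.14004703e+00 -3.38543857e-04  1.56920467e+00] 0.04166140683663696 [ 0.90594493  0.06029364 -1.30578817]
1772 [[ 0.4646094  -0.30121349  0.10560115]
 [ 0.46790794 -0.20444427  0.10703827]
 [ 0.47151194 -0.12326934  0.10839659]] [-0.00539698  0.46682334]
```

View pics/wrist3.png

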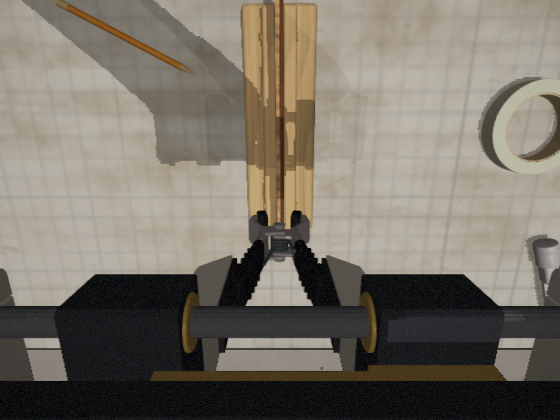

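The jaw opening (columns 263–297) straddles the blank's line (280). I'll nudge +1 mm and lower onto the edge.

Emit:
carry_out:
  xyz:
    - [0,1,30]
    - [0,0,30]
    - [0,0,20]
    - [0,0,15]
    - [0,0,10]
    - [0,0,10]
    - [0,0,0]
  twist: [0,0,0,0,0,0,0]
  grip: [0.55,0.55,0.55,0.55,0.55,0.55,0.55]

```text
time: 8.6
eef_pos: [0.4679, -0.2828, 0.1553]
eef_rot: [-3.141, -0.0, 1.57]
ft_force: [-0.0, 0.4, -0.4]
opening: 0.0412
```

No contact forces. Releasing gently and rising.

Emit:
carry_out:
  xyz:
    - [0,0,0]
    - [0,0,0]
    - [0,0,0]
    - [0,0,0]
    - [0,0,0]
    - [0,0,0]
  twist: [0,0,0,0,0,0]
  grip: [0.5,0.42,0.36,0.2,0,0]

```text
time: 9.35
eef_pos: [0.4682, -0.283, 0.1558]
eef_rot: [3.141, 0.0, 1.57]
ft_force: [0.4, 0.3, 0.6]
opening: 0.0843
```

Emit:
carry_out:
  xyz:
    - [0,0,-15]
    - [0,0,-30]
    - [0,0,-35]
    - [0,0,-40]
    - [0,0,0]
  twist: [0,0,0,0,0]
  grip: [0,0,0,0,0]

```text
time: 9.98
eef_pos: [0.4693, -0.2845, 0.2796]
eef_rot: [3.136, 0.002, 1.57]
ft_force: [-0.8, -0.1, -0.5]
opening: 0.0913
```

```bash
python3 - <<'E'
from plant import env, vision
from h import *
s=env.observe();print(s["eef_pos"],s["eef_rot"],s["opening"],s["ft_force"])
p,d=vision.camera("wrist"); cv2.imwrite("pics/wrist4.png",p[:,:,::-1])
E
```

```text
[ 0.46932258 -0.28446887  0.27958586] [3.13573381e+00 2.32288438e-03 1.56958819e+00] 0.09132108956988248 [-0.82886599 -0.0600419  -0.53988981]
```

View pics/wrist4.png

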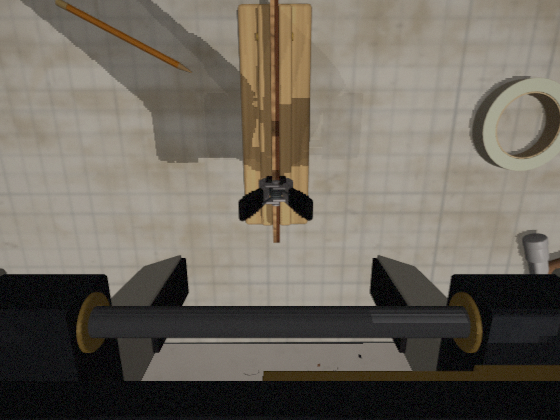

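The first clamp sits square on the blank at about (276,195). Next, the middle clamp at (0.486, 0.222).

Emit:
carry_out:
  xyz:
    - [30,1.2,0]
    - [50,2,0]
    - [50,2,0]
    - [50,2,0]
    - [50,2,0]
    - [50,2,0]
    - [50,2,0]
    - [50,2,0]
    - [50,2,0]
    - [50,1,0]
    - [25,0,0]
    - [0,0,0]
  twist: [0,0,0,0,0,0,0,0,0,0,0,5]
  grip: [0,0,0,0,0,0,0,0,0,0,0,0]

```text
time: 11.52
eef_pos: [0.4859, 0.2237, 0.2749]
eef_rot: [-3.14, 0.001, 1.484]
ft_force: [0.5, -0.0, -0.7]
opening: 0.0919
```

Emit:
carry_out:
  xyz:
    - [0,0,0]
  twist: [0]
  grip: [0]

```text
time: 11.65
eef_pos: [0.4865, 0.2211, 0.2753]
eef_rot: [-3.141, 0.001, 1.482]
ft_force: [0.5, -1.3, -0.8]
opening: 0.092
```

Emit:
carry_out:
  xyz:
    - [0,0,35]
    - [0,0,35]
    - [0,0,30]
    - [0,0,20]
    - [0,0,15]
    - [0,0,0]
  twist: [0,0,0,0,0,0]
  grip: [0,0,0,0,0,0]

```text
time: 12.4
eef_pos: [0.4862, 0.2212, 0.1401]
eef_rot: [-3.14, 0.001, 1.483]
ft_force: [-0.0, -0.2, 0.5]
opening: 0.0916
```

Emit:
carry_out:
  xyz:
    - [0,0,0]
    - [0,0,0]
    - [0,0,0]
    - [0,0,0]
    - [0,0,0]
    - [0,0,0]
    - [0,0,0]
    - [0,0,0]
    - [0,0,0]
    - [0,0,0]
  twist: [0,0,0,0,0,0,0,0,0,0]
  grip: [0.2,0.3,0.35,0.4,0.45,0.5,0.5,0.5,0.5,0.5]
  force: 8

```text
time: 13.65
eef_pos: [0.4868, 0.2221, 0.1411]
eef_rot: [3.141, -0.0, 1.483]
ft_force: [-1.9, 0.7, 5.4]
opening: 0.0587
```

Also stalls at 58.7 mm, so it's sound. Squeezing with more force and lifting.

Emit:
carry_out:
  xyz:
    - [0,0,0]
    - [0,0,0]
    - [0,0,0]
    - [0,0,0]
  twist: [0,0,0,0]
  grip: [0.5,0.53,0.55,0.55]
  force: 20

```text
time: 14.15
eef_pos: [0.4865, 0.2219, 0.1406]
eef_rot: [-3.141, 0.0, 1.483]
ft_force: [1.0, -0.2, -0.7]
opening: 0.0416
```

Emit:
carry_out:
  xyz:
    - [0,0,-15]
    - [0,0,-30]
    - [0,0,-40]
    - [0,0,-30]
    - [0,0,-15]
    - [0,0,0]
  twist: [0,0,0,-1.5,-1.7,-1.8]
  grip: [0.55,0.55,0.55,0.55,0.55,0.55]

```text
time: 14.9
eef_pos: [0.487, 0.2222, 0.2716]
eef_rot: [3.14, -0.001, 1.572]
ft_force: [0.2, -0.2, -2.2]
opening: 0.0414
```

```bash
python3 - <<'E'
from plant import env, vision
from h import *
s=env.observe();print(s["eef_pos"],s["eef_rot"],s["opening"],s["ft_force"])
p,d=vision.camera("wrist"); cv2.imwrite("pics/wrist5.png",p[:,:,::-1])
E
```

```text
[0.48699866 0.22217863 0.27161565] [ 3.14006411e+00 -1.25998520e-03  1.57200480e+00] 0.04144801595271333 [ 0.15733774 -0.17704452 -2.21871703]
```

View pics/wrist5.png

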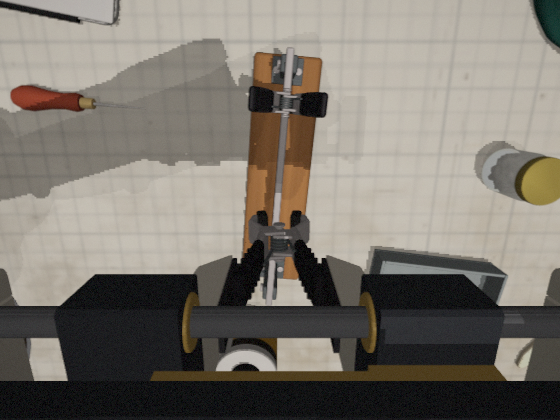

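The clamp is held centred at (280,238). Moving to stand_left: −385 mm along tool x, −19 mm along tool y.

Emit:
carry_out:
  xyz:
    - [-25,-1,0]
    - [-45,-2,0]
    - [-45,-2,0]
    - [-45,-2,0]
    - [-45,-3,0]
    - [-45,-3,0]
    - [-45,-3,0]
    - [-45,-2,0]
    - [-30,-1,0]
    - [-15,0,0]
    - [0,0,0]
    - [0,0,0]
  twist: [0,0,0,0,0,0,0,0,0,0,0,0]
  grip: [0.55,0.55,0.55,0.55,0.55,0.55,0.55,0.55,0.55,0.55,0.55,0.55]

```text
time: 16.45
eef_pos: [0.4667, -0.1625, 0.2701]
eef_rot: [-3.14, -0.0, 1.57]
ft_force: [0.2, 0.4, -1.1]
opening: 0.0416
```

```bash
python3 - <<'E'
from plant import env, vision
from h import *
s=env.observe();print(s["eef_pos"],s["eef_rot"],s["opening"],s["ft_force"])
p,d=vision.camera("wrist"); cv2.imwrite("pics/wrist6.png",p[:,:,::-1])
E
```

```text
[ 0.46674194 -0.16249067  0.27010062] [-3.14031563e+00 -4.77292159e-04  1.57008854e+00] 0.041628196555642163 [ 0.15547364  0.4463807  -1.1136762 ]
```

View pics/wrist6.png

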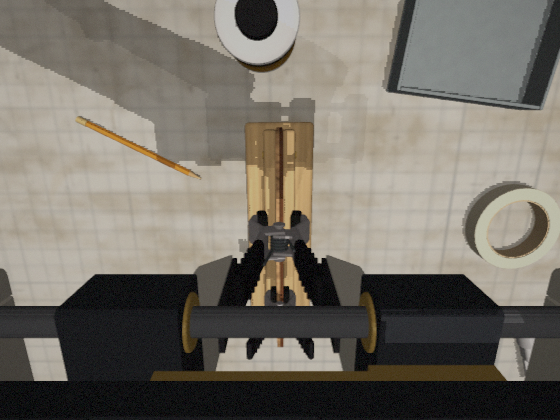

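The jaws (263–297) are centred over the blank (280), with the first clamp visible below at (280,295). Lowering and releasing.

Emit:
carry_out:
  xyz:
    - [0,1,30]
    - [0,0,30]
    - [0,0,20]
    - [0,0,15]
    - [0,0,10]
    - [0,0,10]
    - [0,0,0]
  twist: [0,0,0,0,0,0,0]
  grip: [0.55,0.55,0.55,0.55,0.55,0.55,0.55]

```text
time: 17.38
eef_pos: [0.4681, -0.1629, 0.1553]
eef_rot: [-3.141, -0.0, 1.57]
ft_force: [0.0, -0.4, -0.3]
opening: 0.0414
```

Emit:
carry_out:
  xyz:
    - [0,0,0]
    - [0,0,0]
    - [0,0,0]
    - [0,0,0]
    - [0,0,0]
    - [0,0,0]
  twist: [0,0,0,0,0,0]
  grip: [0.5,0.42,0.36,0.2,0,0]

```text
time: 18.12
eef_pos: [0.4687, -0.1631, 0.1559]
eef_rot: [3.141, 0.0, 1.57]
ft_force: [0.1, -0.4, -0.8]
opening: 0.0842
```

Emit:
carry_out:
  xyz:
    - [0,0,-15]
    - [0,0,-30]
    - [0,0,-35]
    - [0,0,-40]
    - [0,0,0]
  twist: [0,0,0,0,0]
  grip: [0,0,0,0,0]

```text
time: 18.75
eef_pos: [0.47, -0.164, 0.2793]
eef_rot: [3.135, 0.001, 1.57]
ft_force: [1.7, -0.1, 0.1]
opening: 0.0917
```

```bash
python3 - <<'E'
from plant import env, vision
from h import *
s=env.observe();print(s["eef_pos"],s["eef_rot"],s["opening"],s["ft_force"])
p,d=vision.camera("wrist"); cv2.imwrite("pics/wrist7.png",p[:,:,::-1])
E
```

```text
[ 0.47000233 -0.16397244  0.27934133] [3.13533439e+00 5.21602703e-04 1.56977079e+00] 0.09174258338711389 [ 1.6640781  -0.14092697  0.07871973]
```

View pics/wrist7.png

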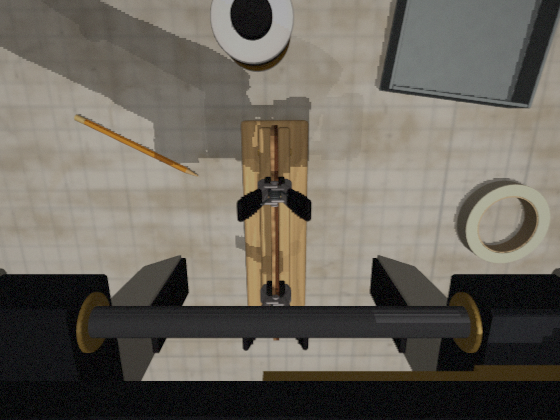

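Both clamps stand on the blank at (275,190) and (275,295). On to the third clamp at (0.493, 0.304).

Emit:
carry_out:
  xyz:
    - [27,2,0]
    - [50,2.5,0]
    - [50,2.5,0]
    - [50,2.5,0]
    - [50,2.5,0]
    - [50,2.5,0]
    - [50,2.5,0]
    - [50,2.5,0]
    - [50,2.5,0]
    - [40,2.5,0]
    - [0,0,0]
    - [0,0,0]
  twist: [0,0,0,0,0,0,0,0,0,0,2.5,2.5]
  grip: [0,0,0,0,0,0,0,0,0,0,0,0]

```text
time: 20.3
eef_pos: [0.4926, 0.3042, 0.2746]
eef_rot: [-3.14, 0.002, 1.482]
ft_force: [0.2, -0.2, 0.1]
opening: 0.0916
```

Emit:
carry_out:
  xyz:
    - [0,0,0]
  twist: [0]
  grip: [0]

```text
time: 20.42
eef_pos: [0.4927, 0.3037, 0.2749]
eef_rot: [-3.141, 0.001, 1.483]
ft_force: [0.2, 0.6, -0.5]
opening: 0.0919
```

Emit:
carry_out:
  xyz:
    - [0,0.5,35]
    - [0,0,35]
    - [0,0,30]
    - [0,0,20]
    - [0,0,15]
    - [0,0,0]
  twist: [0,0,0,0,0,0]
  grip: [0,0,0,0,0,0]

```text
time: 21.18
eef_pos: [0.4931, 0.3035, 0.1398]
eef_rot: [-3.14, 0.001, 1.483]
ft_force: [0.9, 0.1, 0.1]
opening: 0.0918
```

Emit:
carry_out:
  xyz:
    - [0,0,0]
    - [0,0,0]
    - [0,0,0]
    - [0,0,0]
    - [0,0,0]
    - [0,0,0]
    - [0,0,0]
    - [0,0,0]
    - [0,0,0]
    - [0,0,0]
  twist: [0,0,0,0,0,0,0,0,0,0]
  grip: [0.2,0.3,0.35,0.4,0.45,0.5,0.5,0.5,0.5,0.5]
  force: 8

```text
time: 22.42
eef_pos: [0.4936, 0.304, 0.1407]
eef_rot: [-3.142, -0.0, 1.483]
ft_force: [0.7, -0.4, -0.9]
opening: 0.046
```

The third clamp yields to 46 mm under 8 N, so it's the tired one. Lifting it and taking it to the tray.

Emit:
carry_out:
  xyz:
    - [0,0,0]
    - [0,0,0]
    - [0,0,-15]
    - [0,0,-30]
    - [0,0,-40]
    - [0,0,-30]
    - [0,0,-15]
    - [0,0,0]
  twist: [0,0,0,0,0,0,0,0]
  grip: [0.54,0.55,0.55,0.55,0.55,0.55,0.55,0.55]
  force: 12

```text
time: 23.42
eef_pos: [0.494, 0.3041, 0.2717]
eef_rot: [3.14, -0.001, 1.483]
ft_force: [0.6, -0.1, -2.3]
opening: 0.0408
```

Emit:
carry_out:
  xyz:
    - [-15,12,0]
    - [-35,28,0]
    - [-40,32,0]
    - [-40,32,0]
    - [-40,32,0]
    - [-40,32,0]
    - [-30,24,0]
    - [-20,15,0]
    - [-7,5,0]
    - [0,0,0]
  twist: [0,0,0,0,0,0,0,0,0,0]
  grip: [0.55,0.55,0.55,0.55,0.55,0.55,0.55,0.55,0.55,0.55]

```text
time: 24.68
eef_pos: [0.681, 0.0185, 0.2698]
eef_rot: [-3.14, 0.0, 1.482]
ft_force: [-0.9, 0.2, -1.1]
opening: 0.0415
```

```bash
python3 - <<'E'
from plant import env, vision
from h import *
s=env.observe();print(s["eef_pos"],s["eef_rot"],s["opening"],s["ft_force"])
p,d=vision.camera("side"); cv2.imwrite("pics/side8.png",p[:,:,::-1])
E
```

```text
[0.68098722 0.01852728 0.26979945] [-3.14013191e+00  4.29684047e-04  1.48157729e+00] 0.04145345066750922 [-0.8739683   0.24430508 -1.07506306]
```

View pics/side8.png

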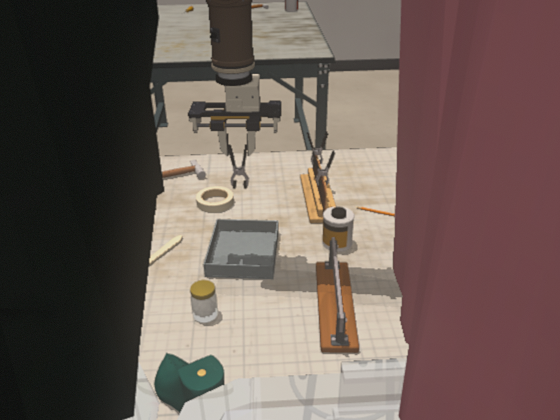

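The clamp is held at (238,170) and both placed ones stand on the blank at (320,170). Lowering into the tray.

Emit:
carry_out:
  xyz:
    - [0,0,25]
    - [0,0,40]
    - [0,0,40]
    - [0,0,35]
    - [0,0,20]
    - [0,0,12]
    - [0,0,9]
    - [0,0,0]
  twist: [0,0,0,0,0,0,0,0]
  grip: [0.55,0.55,0.55,0.55,0.55,0.55,0.55,0.55]

```text
time: 25.72
eef_pos: [0.6815, 0.0194, 0.0899]
eef_rot: [3.141, -0.0, 1.483]
ft_force: [-1.0, 0.7, -1.0]
opening: 0.0415
```

Emit:
carry_out:
  xyz:
    - [0,0,0]
    - [0,0,0]
    - [0,0,0]
    - [0,0,0]
    - [0,0,0]
    - [0,0,0]
  twist: [0,0,0,0,0,0]
  grip: [0.45,0.36,0.3,0.15,0,0]

```text
time: 26.48
eef_pos: [0.6814, 0.0193, 0.0898]
eef_rot: [3.141, -0.0, 1.483]
ft_force: [-0.2, 0.0, -0.1]
opening: 0.0891
```

Emit:
carry_out:
  xyz:
    - [0,0,-10]
    - [0,0,-25]
    - [0,0,-40]
    - [0,0,-40]
    - [0,0,-40]
    - [0,0,-30]
    - [0,0,0]
    - [0,0,0]
  twist: [0,0,0,0,0,0,0,0]
  grip: [0,0,0,0,0,0,0,0]

```text
time: 27.48
eef_pos: [0.6811, 0.0194, 0.2746]
eef_rot: [-3.141, -0.0, 1.483]
ft_force: [-0.2, -0.2, -1.9]
opening: 0.0919
```

```bash
python3 - <<'E'
from plant import env, vision
from h import *
s=env.observe();print(s["eef_pos"],s["opening"],s["ft_force"])
for n in ["side","wrist"]:
    p,d=vision.camera(n); cv2.imwrite(f"pics/{n}9.png",p[:,:,::-1])
E
```

```text
[0.68107589 0.01935235 0.27457243] 0.0918763420662868 [-0.18057145 -0.17869282 -1.92139215]
```

View pics/side9.png

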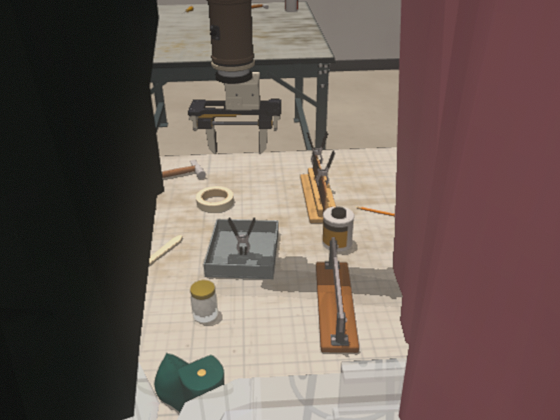

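View pics/wrist9.png

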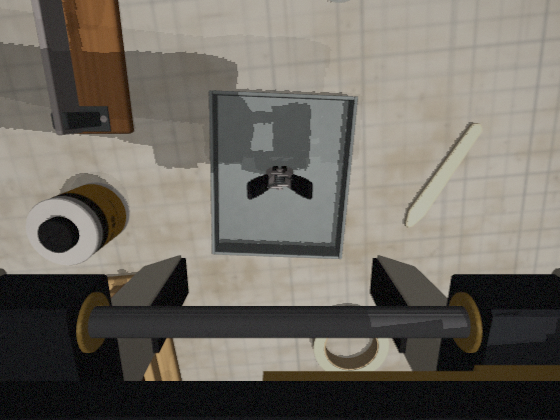

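The tired clamp is standing in the tray at (243,240) in the side view. I'll move the arm clear and check with the top camera.

Emit:
carry_out:
  xyz:
    - [20,-10,-5]
    - [45,-30,-5]
    - [45,-30,0]
    - [45,-30,0]
    - [45,-30,0]
    - [45,-30,0]
    - [45,-30,0]
    - [20,-10,0]
    - [0,0,0]
  twist: [0,0,0,0,0,0,0,0,0]
  grip: [0,0,0,0,0,0,0,0,0]

```text
time: 28.7
eef_pos: [0.5083, 0.3472, 0.2838]
eef_rot: [-3.14, 0.001, 1.486]
ft_force: [0.6, -0.2, 0.3]
opening: 0.0918
```

```bash
python3 - <<'E'
from plant import env, vision
from h import *
s=env.observe();print(s["time"],s["eef_pos"],s["qvel"].round(3) if hasattr(s["qvel"],"round") else s["qvel"])
c=vision.get_calibration("top"); p,d=vision.camera("top"); X=cloud(dict(d=d,**c))
cv2.imwrite("pics/topE.png",cv2.resize(p[140:300,230:440],None,fx=3.5,fy=3.5,interpolation=cv2.INTER_CUBIC)[:,:,::-1])
def reg(name,r0,r1,c0,c1,lo,hi,xr=None):
    Y=X[r0:r1,c0:c1]; P=Y[(Y[...,2]>lo)&(Y[...,2]<hi)]
    if xr is not None: P=P[(P[:,1]>xr[0])&(P[:,1]<xr[1])]
    if len(P)<5: print(name,len(P)); return
    rr=cv2.minAreaRect((P[:,:2]*1000).astype(np.float32)); print(name,len(P),np.median(P,0).round(4),"rect",np.round(rr[0],1),np.round(rr[1],1),round(rr[2],1),"zmax",np.percentile(P[:,2],98).round(4))
reg("clampL",215,310,310,440,.145,.2,(-.2,-.12))
reg("clampR",215,310,310,440,.145,.2,(-.33,-.24))
reg("clampTray",155,222,245,322,.07,.15)
reg("glue",245,295,265,315,.085,.11); reg("tape",135,185,345,395,.015,.03); reg("tacks",135,172,190,225,.06,.085)
c=vision.get_calibration("side"); p,d=vision.camera("side"); X=cloud(dict(d=d,**c)); cv2.imwrite("pics/sideE.png",cv2.resize(p[120:280,200:360],None,fx=3.6,fy=3.6,interpolation=cv2.INTER_CUBIC)[:,:,::-1])
reg("sideTray",210,280,205,282,.07,.15); reg("sideL",130,220,300,350,.145,.2,(-.2,-.12)); reg("sideR",130,220,300,350,.145,.2,(-.33,-.24))
E
```

```text
28.7 [0.50827767 0.34723546 0.28379151] [ 0.042 -0.011  0.048  0.012  0.017  0.     0.02 ]
clampL 102 [ 0.4509 -0.1606  0.1675] rect [ 466.3 -161.2] [56.7 18.2] 0.5 zmax 0.1788
clampR 115 [ 0.4527 -0.2797  0.1677] rect [ 468.2 -281.4] [56.7 18.4] 0.9 zmax 0.1794
clampTray 87 [0.7002 0.0221 0.0949] rect [681.6  22.4] [17.8 64.4] 85.2 zmax 0.1051
glue 276 [ 0.4476 -0.0054  0.0943] rect [447.5  -6.7] [71.9 70.8] 13.4 zmax 0.0998
tape 607 [ 0.759  -0.226   0.0231] rect [ 759.  -225.2] [102.  105.2] 45.4 zmax 0.0274
tacks 291 [0.7626 0.2274 0.0734] rect [763.6 227.7] [49.6 49.4] 3.7 zmax 0.0769
sideTray 118 [0.6957 0.0282 0.09  ] rect [679.9  24.2] [21.6 63.7] 84.4 zmax 0.1063
sideL 70 [ 0.4662 -0.156   0.1626] rect [ 468.8 -156.9] [25.  52.1] 82.8 zmax 0.1793
sideR 43 [ 0.4863 -0.2742  0.1594] rect [ 469.8 -276.6] [49.6 16. ] 0.2 zmax 0.1799
```

View pics/topE.png

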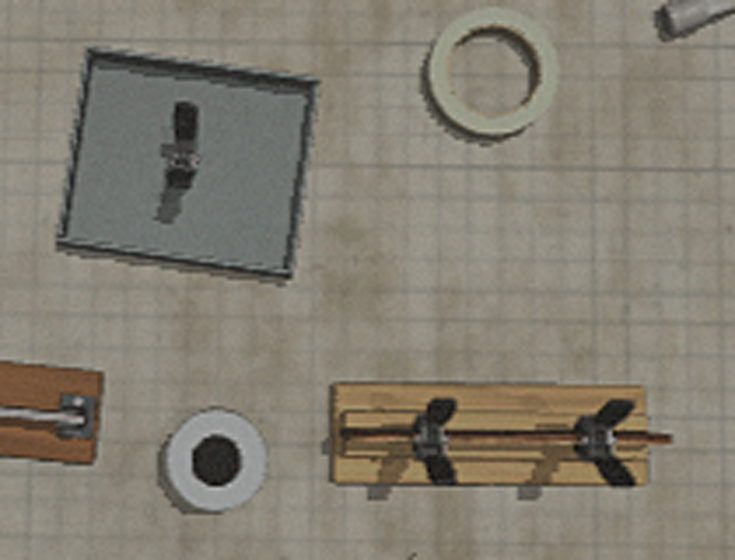

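View pics/sideE.png

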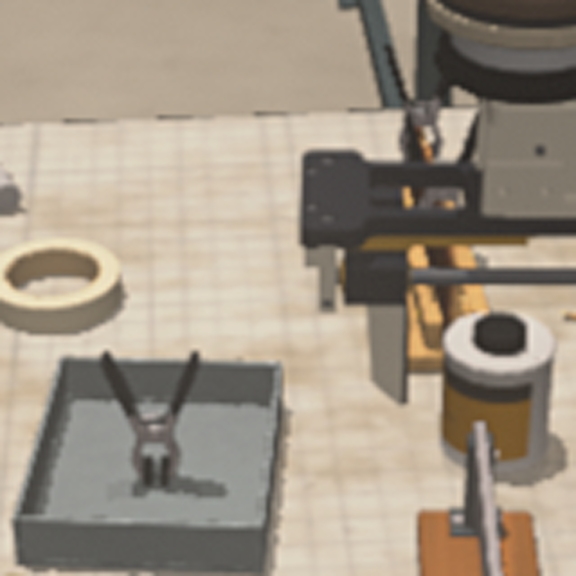

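The top view shows both clamps square over the blank at (430,440) and (600,440), and the tired one upright inside the tray at (180,150). Handle-end heights put the pins at about 0.119 m on the blank and 0.045 m in the tray. The bystanders haven't moved measurably.

Emit:
carry_out:
  xyz:
    - [0,0,0]
    - [0,0,0]
    - [0,0,0]
    - [0,0,0]
  twist: [0,0,0,0]
  grip: [0,0,0,0]

```text
time: 29.3
eef_pos: [0.5095, 0.3455, 0.2848]
eef_rot: [3.142, -0.0, 1.482]
ft_force: [-0.1, 0.7, 0.3]
opening: 0.0921
```

```bash
python3 -c "
from plant import workorder
print(workorder.sign_off())"
```

```text
the job is handed in; nothing more can be done
None
```

The tired clamp is in the tray, the two sound ones are clipped on the blank, and I handed the job in at about 29 s of the 72 s allowed.

**Finding the tired one:** I squeezed each clamp at 8 N. The nearest (lowest y) and middle clamps held the fingers off at about 59 mm, so they are sound. The far one gave way to 46 mm, so it is the tired one. The fingers never closed past about 41 mm or were set above 20 N, so no clamp reached its stop.

**Placing, from the last top view:**

| Item | Distance off target | Pin height | Other |
|---|---|---|---|
| Sound clamp at stand_left | about 2 mm | about 14 mm above the blank's edge | square within about 1° |
| Sound clamp at stand_right | about 2 mm | about 14 mm above the blank's edge | square within about 1° |
| Tired clamp in the tray | near the tray's middle | about 45 mm above the table | standing upright on its jaws, not lying down |

The glue tin, tape roll and tack jar read the same positions within 1 mm, and the arm ended clear of everything.

**Checks that were weaker or disagreed:** The side view put the two placed clamps 4 to 5 mm further along the blank. It sees only one face of the handles and the arm partly hid them, so I relied on the top view. I couldn't measure the bite force on the blank directly; I infer it from the clamps' stiff springs and their standing firm.

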